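# Charge the ball tube through a spring-gated funnel and hold the gate open

### The job

With the gate shut, pour all five steel balls from the scoop into the funnel of the ball loader, then stand the scoop upright back on the bench. After that swing the gate arm by its upright post against its spring right up to its stop, so that all the balls drop into the clear tube, and finish while still holding the post there: the arm springs shut if let go. Leave the parts bin, the screwdriver and the collar where they are.

Things in the scene. Friction and masses are not known exactly. Their poses are not given: they have to be found in the camera images.
- loader: Ball loader, fast to the bench. Origin: base plate's underside, on the shared vertical axis of funnel and tube. x, y here are the loader's axes, z up. Plate 12 mm thick, x -70 to 60, y -130 to 110 mm; an 18 mm column, 147 mm tall, at y = +90 mm carries the funnel.
- funnel_mouth (a point): Centre of the steel funnel's round mouth, 182 mm above the bench, straight above the loader's origin. Mouth 115 mm inside, 120 mm outside; a 16 mm straight collar, then a cone down to a 36 mm bore neck whose lower end is 98 mm above the bench, where the gate shuts it.
- tube_floor (a point): Inner floor of the fixed narrow clear tube (36 mm bore, 41 mm outside) right under the funnel's neck, 14 mm above the bench; the tube's rim is 87 mm above the bench. Balls that have gone through rest here.
- gate_pivot (a point): On the vertical axis of the gate arm's pivot, at loader x 0, y -60 mm, 93.5 mm above the bench. A coil spring sits on the pivot, whose top is 121 mm above the bench.
- gate_arm (a joint): Angle (rad) of the sprung gate arm. 0: a disc on its short end shuts the neck, its long end points to loader -y. Grows clockwise seen from above to the hard stop at 0.75 (open); balls drop from about 0.5 on. The spring pulls back to 0: 2 N at the post when shut, 6.5 N at the stop. At angle q the post is at (-130 sin q, -130 cos q) mm from the pivot in loader x, y.
- post_mid (a point): On the axis of the upright black round post, the handle on the gate arm's long end, 136 mm above the bench: a good place to pinch it from above. Post 16 mm diameter, 60 mm tall, from 96 to 156 mm above the bench, its axis 130 mm from the pivot; it moves with the arm.
- scoop_grip (a point): Middle of the free part of the scoop's upright black grip tab, 76 mm above the scoop's underside. Tab 14 mm (x) by 24 mm (y), top 98 mm above the underside; it stands at the scoop's rear and is free from 40 mm up. Axes are the scoop's: x from spout to rear, z up.
- scoop_spout (a point): Middle of the scoop's 42 mm wide open pouring lip, 94 mm in -x and 53.5 mm below the grip point. The scoop is a metal pan 90 x 46 mm, walls 40 mm high, 0.15 kg. Its floor rises 12 deg to the spout: balls stay in when it is carried level and smoothly; tipped spout-down 40 to 50 deg, all roll out.
- ball0_center (a point): Centre of steel ball 1 of five alike, 16 mm diameter, 17 g; the five lie in the scoop at the start.
- ball1_center (a point): Centre of steel ball 2 of five alike, 16 mm diameter, 17 g; the five lie in the scoop at the start.
- ball2_center (a point): Centre of steel ball 3 of five alike, 16 mm diameter, 17 g; the five lie in the scoop at the start.
- ball3_center (a point): Centre of steel ball 4 of five alike, 16 mm diameter, 17 g; the five lie in the scoop at the start.
- ball4_center (a point): Centre of steel ball 5 of five alike, 16 mm diameter, 17 g; the five lie in the scoop at the start.
- parts_bin: Small open black parts bin, 110 x 80 x 45 mm; bystander. Origin under its centre.
- screwdriver: Screwdriver with amber handle, about 170 mm long, lying on the bench; bystander. Origin under its middle.
- collar: Steel collar, 56 mm diameter, 22 mm high; bystander. Origin under its centre.
Mind the look-alikes: they are no part of the job. Several things look just like the part that bears scoop_grip: the one meant starts farthest from the robot's base.

How it is judged:
By the outcome, as a careful person would: the job done as asked, in the order asked, and still so for the second after the job is handed in, while the arm keeps its last pose, push and grip.
It also fails if it takes over 72 s, if anything falls off the work surface, if the arm or the gripper's body presses on something with over 40 N, if the wrist force passes 120 N, or if a joint passes its speed limit or range.

### The arm

A 7-joint arm with a two-finger parallel gripper is mounted at the origin on the work surface. World frame = base frame: x ahead of the robot, y to its left, z up, the work surface at z = 0. Lengths are in m, angles in rad, forces in N, time in s.
With the tool pointing down it reaches from about 0.35 to 0.9 m from the base axis. Payload 8.1 kg.
Tool frame: the origin (TCP) lies at the very end of the fingers, on their centre line; the grasp point (between the pads) lies 19 mm behind it; z points along the fingers, x is the direction in which the jaws open and shut, and the axes are right-handed (so a half turn about z gives the same grasp; the last joint's range is limited). The gripper opens to 92 mm and grips with 3 to 60 N. Pads are 19 mm wide; open, the fingers measure 130 mm over their backs; the gripper's body (75 mm by 190 mm) begins 47 mm behind the grasp point.
Start: joints at [-1.415, 0.434, 0.025, 1.573, -0.012, 1.134, -0.075], TCP at [0.16, 0.604, 0.227] pointing down, gripper open.
Joint ranges: [-2.62, 2.62], [-0.44, 2.09], [-1.27, 1.32], [0.08, 2.57], [-1.32, 4.46], [0.12, 2], [-2.74, 2.74]. Speed limits (rad/s): [2.22, 2.22, 3.01, 3.01, 3.14, 3.14, 3.14].

### API

Orientations are given as a rotation vector (axis times angle).
In Python, from cell import status, viewer, arm gives the robot as it stands.
- The arm moves only by the tool jog_arm, never from a script. Its argument "commands" is text: rows parted by semicolons, each of 7 numbers parted by spaces: the closure, from -1 (fully open) to 1 (shut), then the shift along the world's x, y, z normalised to -1 to 1, where 1 is 0.3 m, then the turn, a rotation vector about the world's x, y, z normalised to -1 to 1, where 1 is 2 pi rad. In form: jaw dx dy dz wx wy wz; .... A call has exactly 5 rows; each row shifts and turns the commanded pose from where the row before left it; what a row does not reach is not made up. A row lasts 1/10 s, in which the tool goes at most 50 mm and 8.59 degrees, less where a joint would pass 70% of its speed; a pose out of reach is approached as far as the arm can. A call with a number of a shift or a turn outside -1 to 1 is refused whole. A call with a gripper value outside its range is refused whole. The fingers move at their own pace and stop on an object; "force" is the grip in N (left out, the last holds). Time passes only in rows, so rows that do not move let the fingers close, or fill a call up. It gives the time, the measured TCP pose, the force and the opening at its end, in the units of the state.
- status.observe(): the state, without advancing time (a new reading comes with each control period).
- viewer.get_image(name): name is "scene" or "top" or "wrist"; returns a dict with "pixels" (420x560x3 uint8, red, green, blue), "z_map" (420x560 float32, m along the optical axis (not along the pixel's ray), 0 where there is no reading), "camera_matrix" (3x3 intrinsics, pixels), "k1" (the pictures are not rectified: a ray, as slopes to the right and down, at radius r is drawn at 1 + k1 r^2 times it, then the intrinsics apply), "R" (3x3) and "t" (3): a world point X has camera coordinates R X + t. Camera axes: x right, y down, z forward; pixel columns grow to the right and rows downward; lengths in m; the calibration is good to about 2 mm. A picture is of the moment at which its call begins.
- arm.sign_off(): hands the job in, once; it reports no verdict.
The state is a dict: "clock": time; "joints": joint angles; "dq": joint speeds; "joint_efforts": joint torques, N m; "position": TCP position; "ee_rot": TCP orientation; "force": force on the tool from outside, world axes, zero at the start; "ft_torque": the same for the moment, N m; "width": opening from 0.0 (shut) to 1.0 (fully open).
Only numpy, scipy, OpenCV 4.12 (cv2) and the standard library are available. Lean on these libraries where they do the work, as an engineer would, in place of code of your own. Each camera call takes 0.05 s, during which the arm holds its last target. There are 200 camera calls.

## Working session

There is one attempt and no reset: what is moved stays moved. The work goes in short steps, Python scripts to look and compute and a tool call to move; the robot and the scene stay as the last step left them, time stands still between calls to the robot, and variables do not carry over. Pictures are saved under pics/ and viewed, about 8 in all and at most 12, crops included, and the job is handed in when it is done.

Besides the shell and the picture viewer there is one more tool, called as name(argument=value, ...) on one line, values as JSON. jog_arm: Moves the arm, as the interface text tells. Scaled input: -1 to 1 covers 0.3 m each way for a shift and 2 pi rad each way for a turn. Its arguments: {"type":"object","properties":{"commands":{"type":"string"},"force":{"type":"number"}},"required":["commands"]}

```bash
ls; mkdir -p pics
cat > h.py <<'E'
import numpy as np, cv2
from cell import status, viewer, arm
def grab(n):
    d=viewer.get_image(n); return d
def world(d,pts=None):
    K=np.array(d["camera_matrix"]);k1=d["k1"];R=np.array(d["R"]);t=np.array(d["t"])
    z=d["z_map"];h,w=z.shape
    u,v=np.meshgrid(np.arange(w),np.arange(h))
    p=cv2.undistortPoints(np.stack([u,v],-1).reshape(-1,1,2).astype(np.float64),K,np.array([k1,0,0,0,0.])).reshape(h,w,2)
    c=np.dstack([p[...,0]*z,p[...,1]*z,z]).astype(float)
    W=(c-t)@R; W[z==0]=np.nan
    return W
def proj(d,X):
    K=np.array(d["camera_matrix"])
    return cv2.projectPoints(np.atleast_2d(np.array(X,float)),cv2.Rodrigues(np.array(d["R"]))[0],np.array(d["t"],float),K,np.array([d["k1"],0,0,0,0.]))[0].reshape(-1,2)
def save(d,name,crop=None,s=1):
    im=d["pixels"][...,::-1]
    if crop: im=im[crop[1]:crop[3],crop[0]:crop[2]]
    cv2.imwrite("pics/"+name,cv2.resize(im,None,fx=s,fy=s,interpolation=cv2.INTER_CUBIC))
E
python3 - <<'E'
from h import *
import pickle
for n in("top","scene"):
    d=grab(n);save(d,n+"0.png");pickle.dump(d,open(n+"0.pkl","wb"))
    print(n,-np.array(d["R"]).T@d["t"],np.array(d["R"]).round(2).tolist())
print(status.observe())
E
```

```text
pics
top [ 0.35679162 -0.06621107  1.21445663] [[0.0, -1.0, 0.01], [-0.98, -0.01, -0.18], [0.18, -0.01, -0.98]]
scene [0.96930986 0.4983958  0.90820711] [[-0.79, 0.61, 0.01], [0.44, 0.58, -0.68], [-0.42, -0.54, -0.73]]
{'clock': 0.1, 'joints': array([-1.41459435,  0.43511561,  0.0249912 ,  1.57400946, -0.01162259,
        1.13401912, -0.07513362]), 'dq': array([ 0.00148465, -0.00107506, -0.00067025, -0.00084264, -0.00089762,
        0.00063938,  0.00186003]), 'joint_efforts': array([ 2.60604436e-03, -6.69119167e+01,  9.87868309e-01, -3.15149546e+01,
       -6.04677689e-02,  3.73784651e-02,  8.94040204e-05]), 'position': array([0.15988654, 0.60371944, 0.22604578]), 'ee_rot': array([ 2.48889767e+00,  1.91547669e+00, -1.63468636e-03]), 'force': array([0.05234634, 0.39227069, 0.18881139]), 'ft_torque': array([-0.08737971,  0.01153775, -0.0500481 ]), 'width': 1.0029609568719153}
```

View pics/top0.png

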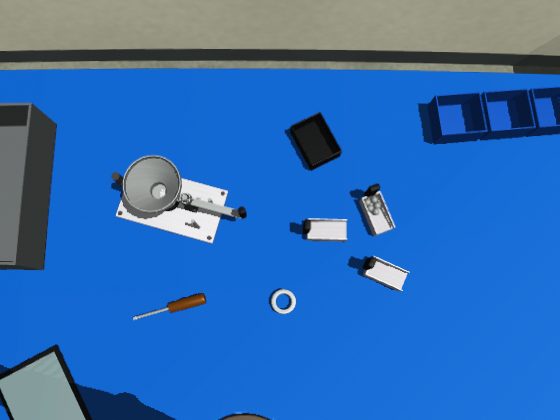

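View pics/scene0.png

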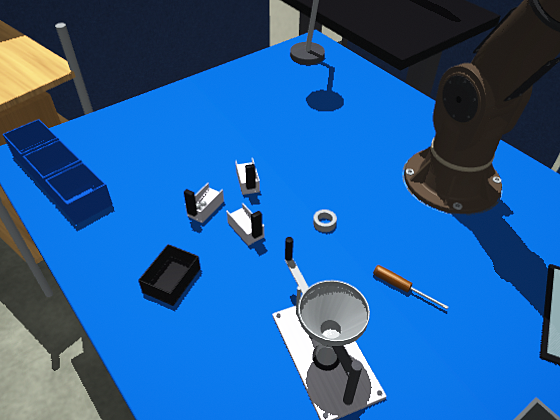

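Candidates for the scoop in the top view are (326,230), (376,210) and (385,272). The one at (376,210), with its tab at (374,189), holds the balls and looks farthest from the base. I'll measure it and check with a crop.

Run:
```python
from h import *
import pickle
for n in("top","scene"):
    d=pickle.load(open(n+"0.pkl","rb"));W=world(d);px=d["pixels"].astype(int)
    print(n)
    if n=="top":
        for nm,(u0,v0,u1,v1) in dict(A=(300,212,352,248),B=(352,178,400,240),C=(355,250,415,295)).items():
            w=W[v0:v1,u0:u1].reshape(-1,3);m=(w[:,2]>.088)&(w[:,2]<.12)
            print(nm,"tabtop",np.nanmean(w[m],0).round(4),m.sum(), "r",np.hypot(*np.nanmean(w[m],0)[:2]).round(3))
            m=(w[:,2]>.01)&(w[:,2]<.06); print("  pan",cv2.minAreaRect(w[m][:,:2].astype(np.float32)))
            m=(w[:,2]>.088)&(w[:,2]<.12); print("  tab",cv2.minAreaRect(w[m][:,:2].astype(np.float32)))
        save(d,"crop1.png",(290,170,420,300),4)
    # funnel rim
    m=(W[...,2]>.177)&(W[...,2]<.19)&(W[...,1]>.0) if n=="top" else (W[...,2]>.177)&(W[...,2]<.19)
    w=W[m]; w=w[(w[:,0]>.3)&(w[:,0]<.75)&(np.abs(w[:,1])<.4)]
    print("rim",cv2.minEnclosingCircle(w[:,:2].astype(np.float32)),w[:,2].mean(),len(w))
    m=(W[...,2]>.145)&(W[...,2]<.165)&(px.sum(-1)<150)
    w=W[m];w=w[(w[:,0]>.3)&(w[:,0]<.75)&(np.abs(w[:,1])<.4)];print("post top",np.median(w,0) if len(w) else None,len(w))
    # base plate
    m=(W[...,2]>.007)&(W[...,2]<.017)&(px.min(-1)>140)
    w=W[m];w=w[(w[:,0]>.3)&(w[:,0]<.8)&(w[:,1]>-.1)&(w[:,1]<.45)];print("plate",cv2.minAreaRect(w[:,:2].astype(np.float32)),len(w))
```

```text
top
A tabtop [ 0.5352 -0.1356  0.0967] 65 r 0.552
  pan ((0.5354560613632202, -0.1793375164270401), (0.10115287452936172, 0.04717259854078293), 88.5859375)
  tab ((0.5355376601219177, -0.13565653562545776), (0.011182736605405807, 0.02205839566886425), 89.88992309570312)
B tabtop [ 0.619  -0.2826  0.0964] 71 r 0.68
  pan ((0.5776859521865845, -0.2988753616809845), (0.09918421506881714, 0.049079716205596924), 21.674041748046875)
  tab ((0.6193823218345642, -0.28321602940559387), (0.014380953274667263, 0.02335655502974987), 19.31332015991211)
C tabtop [ 0.4541 -0.2727  0.0968] 76 r 0.53
  pan ((0.43645957112312317, -0.31356561183929443), (0.10302824527025223, 0.04770929738879204), 66.08423614501953)
  tab ((0.45441386103630066, -0.27331456542015076), (0.014144506305456161, 0.023947738111019135), 65.28459167480469)
rim ((0.6047187447547913, 0.18857155740261078), 0.0603504553437233) 0.18051580058528954 247
post top [0.55486327 0.0053148  0.15331079] 43
plate ((0.48821938037872314, 0.10620953142642975), (0.3492678105831146, 0.36154502630233765), 12.504687309265137) 2241
scene
rim ((0.6056438088417053, 0.1899622529745102), 0.06124315410852432) 0.1803250437726222 442
post top [0.55835087 0.00927861 0.15342713] 52
plate ((0.5190793871879578, 0.11094734072685242), (0.362798810005188, 0.39260193705558777), 4.067682266235352) 2187
```

View pics/crop1.png

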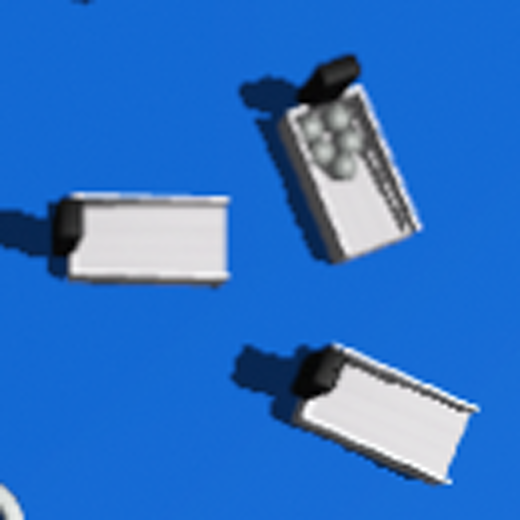

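The crop (4x from (290,170)) confirms it: the five balls are in the scoop whose tab is at crop (335,75). That scoop is at r=0.68 m, against 0.55 and 0.53 for the others, so it's the one meant. Its rear points about 21° in yaw. Next I'll move above the tab.

jog_arm(commands="-1 0.04 -0.08 0 0 0 -0.0075;-1 0.0765 -0.148 0 0 0 -0.0075;-1 0.0765 -0.148 0 0 0 -0.0075;-1 0.0765 -0.148 0 0 0 -0.0075;-1 0.0765 -0.148 0 0 0 -0.0075", force=30)

```text
clock: 0.6
position: [0.2643, 0.4005, 0.2265]
ee_rot: [2.699, 1.608, -0.0]
force: [1.2, 0.4, 0.2]
width: 0.999
```

jog_arm(commands="-1 0.0765 -0.148 0 0 0 -0.0075;-1 0.0765 -0.148 0 0 0 -0.0075;-1 0.0765 -0.148 0 0 0 -0.0075;-1 0.0765 -0.148 0 0 0 -0.0075;-1 0.0765 -0.148 0 0 0 -0.0075")

```text
clock: 1.1
position: [0.3789, 0.1786, 0.2268]
ee_rot: [-2.869, -1.279, -0.0]
force: [1.8, 1.2, 1.2]
width: 1.0
```

jog_arm(commands="-1 0.0765 -0.148 0 0 0 -0.0075;-1 0.0765 -0.148 0 0 0 -0.0075;-1 0.0765 -0.148 0 0 0 -0.0075;-1 0.0765 -0.148 0 0 0 -0.0075;-1 0.0765 -0.148 0 0 0 -0.0075")

```text
clock: 1.6
position: [0.4937, -0.0432, 0.2268]
ee_rot: [-2.999, -0.934, -0.0]
force: [1.3, 0.2, 0.2]
width: 1.0
```

jog_arm(commands="-1 0.0765 -0.148 0 0 0 -0.0075;-1 0.0765 -0.148 0 0 0 -0.0075;-1 0.0765 -0.148 0 0 0 -0.0075;-1 0.0765 -0.148 0 0 0 -0.0075;-1 0.05 -0.1 0 0 0 -0.0075")

```text
clock: 2.1
position: [0.6005, -0.2525, 0.2262]
ee_rot: [3.088, 0.571, -0.001]
force: [0.3, 0.4, 1.1]
width: 0.997
```

Run:
```python
from h import *
d=grab("wrist");save(d,"w1.png");W=world(d);px=d["pixels"].astype(int)
print(status.observe()["position"])
print("pred tab px",proj(d,[[.619,-.283,.098]]))
for lo,hi in((.09,.105),(.03,.055)):
    m=(W[...,2]>lo)&(W[...,2]<hi)&(np.hypot(W[...,0]-.59,W[...,1]+.29)<.09)
    w=W[m];print(len(w),w.mean(0),cv2.minAreaRect(w[:,:2].astype(np.float32)))
```

```text
[ 0.6010346  -0.25710849  0.22610407]
pred tab px [[284.09805985 243.38902871]]
450 [ 0.61970244 -0.28126267  0.09686305] ((0.62024986743927, -0.28186121582984924), (0.013441698625683784, 0.022808942943811417), 20.526477813720703)
1007 [ 0.57735323 -0.29145518  0.03762713] ((0.5667043924331665, -0.2655918300151825), (0.10119297355413437, 0.11597088724374771), 21.436691284179688)
```

View pics/w1.png

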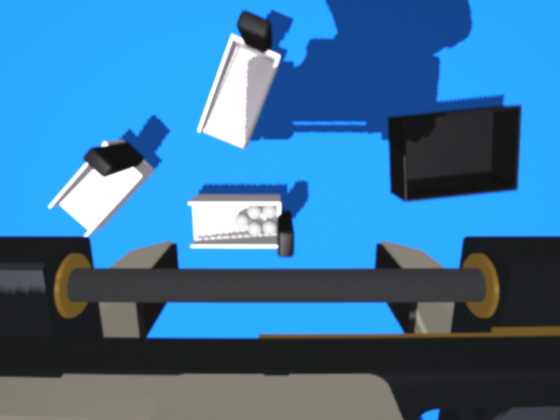

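The wrist view shows the scoop with five balls at (255,215), its tab at (284,235) central between the jaws, and the bin on the right clear of them. The tab centre is (0.620,-0.2818) at 20.7° yaw.

jog_arm(commands="-1 0.03 -0.03 -0.05 0 0 0;-1 0.033 -0.03 -0.08 0 0 0;-1 0 -0.02 -0.08 0 0 0;-1 0 0 0 0 0 0;-1 0 0 0 0 0 0")

```text
clock: 2.65
position: [0.6186, -0.2728, 0.1637]
ee_rot: [-3.088, -0.577, 0.002]
force: [0.2, -0.6, 0.6]
width: 0.998
```

jog_arm(commands="-1 0.005 -0.03 -0.1 0 0 0;-1 0 0 -0.12 0 0 0;-1 0 0 -0.08 0 0 0;-1 0 0 -0.055 0 0 0;-1 0 0 0 0 0 0")

```text
clock: 3.15
position: [0.62, -0.281, 0.0563]
ee_rot: [-3.087, -0.578, 0.002]
force: [-0.1, 0.4, 0.1]
width: 1.004
```

jog_arm(commands="0.4 0 0 0 0 0 0;1 0 0 0 0 0 0;1 0 0 0 0 0 0;1 0 0 0 0 0 0;1 0 0 0 0 0 0")

```text
clock: 3.65
position: [0.6207, -0.2821, 0.0578]
ee_rot: [3.088, 0.577, 0.001]
force: [-0.2, -0.6, 0.2]
width: 0.612
```

jog_arm(commands="1 0 0 0 0 0 0;1 0 0 0 0 0 0;1 0 0 0 0 0 0;1 0 0 0 0 0 0;1 0 0 0 0 0 0")

```text
clock: 4.15
position: [0.6205, -0.282, 0.0572]
ee_rot: [-3.088, -0.577, -0.0]
force: [-0.2, -0.0, 0.3]
width: 0.18
```

jog_arm(commands="1 0 0 0 0 0 0;1 0 0 0 0 0 0;1 0 0 0.02 0 0 0;1 0 0 0.04 0 0 0;1 0 0 0.06 0 0 0")

```text
clock: 4.65
position: [0.6199, -0.2817, 0.0934]
ee_rot: [-3.087, -0.577, 0.002]
force: [-0.3, 0.1, -2.7]
width: 0.154
```

jog_arm(commands="1 0 0 0.08 0 0 0;1 0 0 0.1 0 0 0;1 0 0 0.1 0 0 0;1 0 0 0.1 0 0 0;1 0 0 0.08 0 0 0")

```text
clock: 5.15
position: [0.6206, -0.2824, 0.2343]
ee_rot: [3.087, 0.576, 0.003]
force: [0.9, -0.7, -2.4]
width: 0.149
```

jog_arm(commands="1 0 0.02 0.02 0 0 0;1 0.01 0.04 0.03 0 0 0;1 0.02 0.06 0.03 0 0 0;1 0.02 0.08 0.02 0 0 0;1 0.02 0.1 0.01 0 0 0")

```text
clock: 5.65
position: [0.6413, -0.1907, 0.2638]
ee_rot: [-3.088, -0.576, 0.002]
force: [1.6, 0.0, -2.4]
width: 0.151
```

jog_arm(commands="1 0.02 0.11 0 0 0 0;1 0.02 0.11 0 0 0 0;1 0.02 0.11 0 0 0 0;1 0.02 0.11 0 0 0 0;1 0.02 0.11 0 0 0 0")

```text
clock: 6.15
position: [0.6708, -0.0238, 0.263]
ee_rot: [-3.087, -0.579, 0.003]
force: [0.4, -0.0, -1.7]
width: 0.152
```

jog_arm(commands="1 0.02 0.11 0 0 0 0;1 0.02 0.11 0 0 0 0;1 0.02 0.11 0 0 0 0;1 0.02 0.11 0 0 0 0;1 0.02 0.11 0 0 0 0")

```text
clock: 6.65
position: [0.7005, 0.1411, 0.2629]
ee_rot: [-3.087, -0.579, 0.004]
force: [0.1, 0.3, -3.5]
width: 0.151
```

jog_arm(commands="1 0.02 0.09 0 0 0 0;1 0.02 0.08 0 0 0 0;1 0.01 0.07 0 0 0 0;1 0 0.05 0 0 0 0;1 0 0.02 0 0 0 0")

```text
clock: 7.15
position: [0.7157, 0.2335, 0.2634]
ee_rot: [-3.087, -0.58, 0.002]
force: [-0.6, 0.2, -2.9]
width: 0.15
```

Run:
```python
from h import *
d=grab("scene");a=d["pixels"];t=grab("top")
im=np.hstack([a[140:420,150:450],t["pixels"][70:350,60:360]])[...,::-1]
cv2.imwrite("pics/p2.png",cv2.resize(im,None,fx=1.33,fy=1.33))
p=status.observe()["position"];print(p,status.observe()["force"])
W=world(t);r=np.array([.934,.358])
m=(W[...,2]>.2)&(W[...,2]<.262)&(np.hypot(W[...,0]-.65,W[...,1]-.2)<.12)
w=W[m];q=(w[:,:2]-p[:2])@r;print("pan fwd extents",np.percentile(q,[0,1,5,50,100]),len(w))
```

```text
[0.71606773 0.23163678 0.26388843] [ 0.15776355 -0.94873723 -2.17499501]
pan fwd extents [-0.09780885 -0.09679697 -0.09575882 -0.07099768 -0.00521047] 781
```

View pics/p2.png

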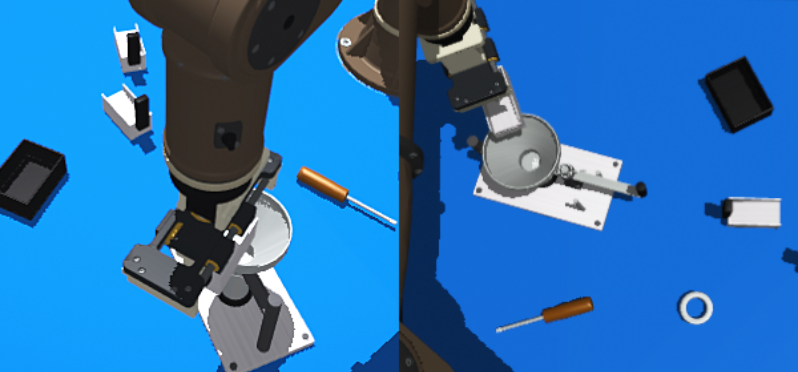

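The balls are still in the pan (the load reads 2.2 N), and the spout lip is over the funnel about 25 mm behind its centre at p2 right half (508,130). Next I'll tilt about the lip.

jog_arm(commands="1 -0.0128 -0.0049 0.0287 0.006 -0.0156 0;1 -0.0159 -0.0061 0.0273 0.006 -0.0156 0;1 -0.0095 -0.0037 0.0127 0.003 -0.0078 0;1 -0.0095 -0.0037 0.0127 0.003 -0.0078 0;1 -0.0107 -0.0041 0.0113 0.003 -0.0078 0")

```text
clock: 7.75
position: [0.6986, 0.2217, 0.2928]
ee_rot: [-2.974, -0.552, -0.557]
force: [0.2, 0.1, -2.5]
width: 0.146
```

jog_arm(commands="1 -0.0107 -0.0041 0.0113 0.003 -0.0078 0;1 -0.0118 -0.0045 0.0103 0.003 -0.0078 0;1 -0.0118 -0.0045 0.0103 0.003 -0.0078 0;1 -0.013 -0.005 0.0088 0.003 -0.0078 0;1 -0.013 -0.005 0.0088 0.003 -0.0078 0")

```text
clock: 8.25
position: [0.6806, 0.2147, 0.3074]
ee_rot: [-2.836, -0.526, -0.928]
force: [0.0, 0.4, -1.1]
width: 0.15
```

jog_arm(commands="1 -0.014 -0.0053 0.0071 0.003 -0.0078 0;1 -0.014 -0.0053 0.0071 0.003 -0.0078 0;1 -0.0148 -0.0057 0.0057 0.003 -0.0078 0;1 -0.0148 -0.0057 0.0057 0.003 -0.0078 0;1 0 0 0 0 0 0")

```text
clock: 8.75
position: [0.6645, 0.2123, 0.3131]
ee_rot: [-2.711, -0.508, -1.157]
force: [0.0, -0.3, -1.6]
width: 0.15
```

jog_arm(commands="1 0 0 0 0 0 0;1 0 0 0 0 0 0;1 0 0 0 0 0 0;1 0 0 0 0 0 0;1 0 0 0 0 0 0")

```text
clock: 9.25
position: [0.6656, 0.2149, 0.3135]
ee_rot: [-2.71, -0.513, -1.158]
force: [-0.0, -0.4, -0.6]
width: 0.146
```

Run:
```python
from h import *
d=grab("scene");t=grab("top");w=grab("wrist")
im=np.hstack([d["pixels"][200:400,230:400],t["pixels"][120:320,90:260],cv2.resize(w["pixels"],(267,200))])[...,::-1]
cv2.imwrite("pics/p3.png",cv2.resize(im,None,fx=1.3,fy=1.3,interpolation=cv2.INTER_CUBIC))
s=status.observe();print(s["position"],s["ee_rot"],s["force"],s["width"])
```

```text
[0.66546241 0.21489498 0.31344208] [-2.71005696 -0.51306107 -1.15807326] [-1.41746888 -0.05932402 -0.71311427] 0.14834480325187457
```

View pics/p3.png

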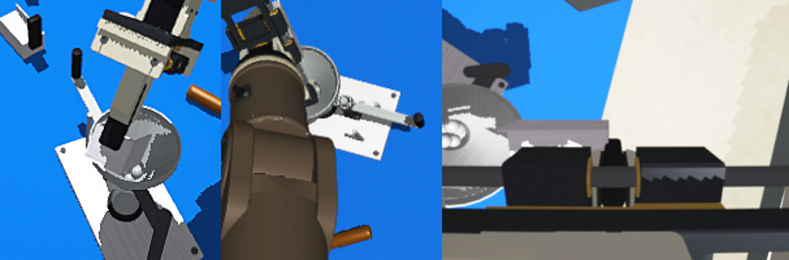

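Balls have rolled into the funnel (left panel (135,175), wrist panel (452,132)) and the load is down to about the scoop's own weight. I'll level the scoop and back off before counting.

jog_arm(commands="1 0 0 0.02 -0.004 0.0104 0;1 0 -0.02 0.02 -0.008 0.0208 0;1 0 -0.04 0 -0.008 0.0208 0;1 0 -0.06 0 -0.008 0.0208 0;1 0 -0.08 0 -0.008 0.0208 0")

```text
clock: 9.9
position: [0.6659, 0.1601, 0.3245]
ee_rot: [-3.02, -0.575, -0.313]
force: [0.5, 0.6, -1.4]
width: 0.152
```

jog_arm(commands="1 -0.01 -0.1 0 -0.008 0.0208 0;1 -0.01 -0.12 0 -0.004 0.0104 0;1 -0.01 -0.12 0 0 0 0;1 -0.01 -0.12 0 0 0 0;1 -0.01 -0.12 0 0 0 0")

```text
clock: 10.4
position: [0.6515, -0.0172, 0.3232]
ee_rot: [-3.075, -0.578, -0.001]
force: [0.4, 0.3, -1.5]
width: 0.152
```

jog_arm(commands="1 -0.01 -0.12 0 0 0 0;1 -0.02 -0.12 0 0 0 0;1 -0.02 -0.12 -0.05 0 0 0;1 -0.02 -0.12 -0.05 0 0 0;1 -0.02 -0.12 -0.05 0 0 0")

```text
clock: 10.9
position: [0.6243, -0.197, 0.278]
ee_rot: [-3.075, -0.578, -0.002]
force: [1.8, -0.6, -1.3]
width: 0.153
```

Run:
```python
from h import *
d=grab("scene");t=grab("top")
f=lambda a:cv2.resize(a,(390,390),interpolation=cv2.INTER_CUBIC)
im=np.hstack([f(d["pixels"][265:365,280:380]),f(t["pixels"][140:240,100:200])])[...,::-1]
cv2.imwrite("pics/p4.png",im)
s=status.observe();print(s["position"],s["ee_rot"],s["force"],s["width"])
```

```text
[ 0.62117992 -0.20210066  0.277033  ] [-3.07914334 -0.56474744  0.00446428] [-0.18005077 -1.01108433 -0.80817533] 0.14910779175058106
```

View pics/p4.png

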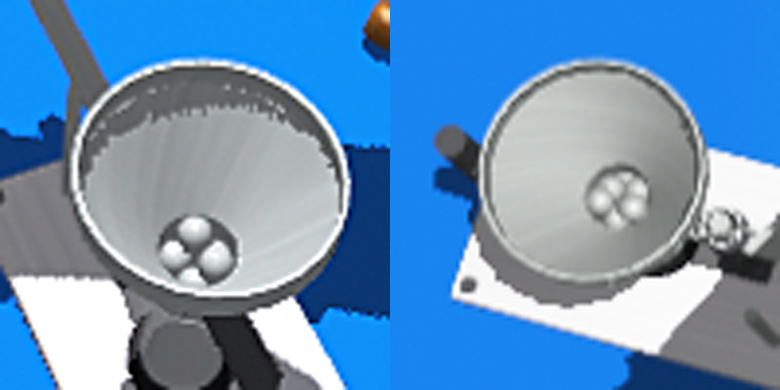

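Both views show balls in the neck: 4 in view, left (165–230, 230–275), with the fifth probably beneath since only about 4 fit across. I'll verify the scoop is empty after placing it.

jog_arm(commands="1 0 -0.1 -0.04 0 0 0;1 0 -0.09 -0.08 0 0 0;1 0 -0.06 -0.12 0 0 0;1 0 -0.017 -0.12 0 0 0;1 0 0 -0.12 0 0 0")

```text
clock: 11.5
position: [0.6243, -0.2772, 0.1333]
ee_rot: [-3.076, -0.575, -0.001]
force: [-0.2, 0.2, -1.5]
width: 0.154
```

jog_arm(commands="1 0 0 -0.1 0 0 0;1 0 0 -0.06 0 0 0;1 0 0 -0.04 0 0 0;1 0 0 -0.02 0 0 0;1 0 0 0 0 0 0")

```text
clock: 12.0
position: [0.6245, -0.2756, 0.0683]
ee_rot: [-3.074, -0.578, -0.001]
force: [-0.4, -0.4, -0.7]
width: 0.153
```

jog_arm(commands="1 0 0 -0.018 0 0 0;1 0 0 -0.012 0 0 0;1 0 0 -0.005 0 0 0;1 0 0 0 0 0 0;1 0 0 0 0 0 0")

```text
clock: 12.5
position: [0.6244, -0.2758, 0.0582]
ee_rot: [-3.074, -0.577, -0.001]
force: [0.7, 0.2, -2.2]
width: 0.151
```

jog_arm(commands="1 0 0 -0.003 0 0 0;1 0 0 -0.002 0 0 0;1 0 0 0 0 0 0;1 0 0 0 0 0 0;1 0 0 0 0 0 0")

```text
clock: 13.0
position: [0.6247, -0.2759, 0.0576]
ee_rot: [-3.075, -0.578, -0.003]
force: [-0.7, 1.6, 5.8]
width: 0.155
```

Contact reads 5.8 N, so the scoop is on the bench. I'll release and lift.

jog_arm(commands="0.6 0 0 0 0 0 0;0.3 0 0 0 0 0 0;0 0 0 0 0 0 0;-0.3 0 0 0 0 0 0;-0.3 0 0 0 0 0 0")

```text
clock: 13.5
position: [0.6242, -0.2758, 0.0564]
ee_rot: [-3.074, -0.577, -0.001]
force: [-0.0, -0.3, 0.3]
width: 0.497
```

jog_arm(commands="-0.3 0 0 0 0 0 0;-0.3 0 0 0.06 0 0 0;-0.3 0 0 0.12 0 0 0;-0.3 0 0 0.15 0 0 0;-0.3 0 0 0.15 0 0 0")

```text
clock: 14.0
position: [0.6239, -0.276, 0.2033]
ee_rot: [-3.075, -0.577, -0.001]
force: [0.6, 0.1, 0.5]
width: 0.65
```

Run:
```python
from h import *
w=grab("wrist");t=grab("top")
im=np.hstack([w["pixels"],cv2.resize(t["pixels"][150:300,300:400],(280,420),interpolation=cv2.INTER_CUBIC)])[...,::-1]
cv2.imwrite("pics/p5.png",cv2.resize(im,None,fx=.93,fy=.93))
s=status.observe();print(s["position"],s["ee_rot"],s["force"],s["width"])
for nm,dd in(("wrist",w),("top",t)):
    W=world(dd);m=(W[...,2]>.09)&(W[...,2]<.105)&(np.hypot(W[...,0]-.62,W[...,1]+.28)<.04);x=W[m];print(nm,len(x),x.mean(0) if len(x) else 0)
W=world(t);px=t["pixels"].astype(int);m=(W[...,2]>.145)&(W[...,2]<.165)&(px.sum(-1)<150)&(np.hypot(W[...,0]-.556,W[...,1]-.007)<.05);print("post",np.median(W[m],0),m.sum())
```

```text
[ 0.62663775 -0.27860979  0.20888814] [-3.08102032 -0.5776221  -0.01485509] [-0.1779865  -1.3166889  -0.21755102] 0.6524177809936602
wrist 586 [ 0.62433036 -0.2748763   0.09691352]
top 0 0
post [0.55497079 0.00515601 0.15468175] 49
```

View pics/p5.png

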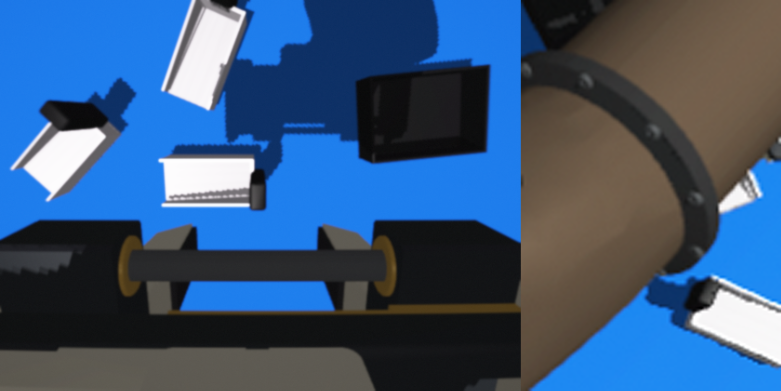

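The left panel shows the scoop standing upright and empty at (210,180), with the bin untouched. So all five balls are in the funnel. Now the post: I'll turn the jaws tangential to the arm's arc and take a close measurement.

jog_arm(commands="-0.3 -0.01 0.06 0 0 0 -0.01;-0.3 -0.02 0.12 0 0 0 -0.01;-0.3 -0.02 0.12 0 0 0 -0.01;-0.3 -0.02 0.12 0 0 0 -0.01;-0.3 -0.02 0.12 0 0 0 -0.01")

```text
clock: 14.6
position: [0.5969, -0.1126, 0.2014]
ee_rot: [-3.127, -0.085, -0.006]
force: [0.9, -0.3, -0.5]
width: 0.651
```

jog_arm(commands="-0.3 -0.02 0.12 0 0 0 -0.01;-0.3 -0.02 0.12 0 0 0 -0.01;-0.3 -0.02 0.12 0 0 0 -0.01;-0.3 -0.02 0.11 0 0 0 -0.01;-0.3 -0.02 0.06 0 0 0 -0.01")

```text
clock: 15.1
position: [0.567, 0.0487, 0.201]
ee_rot: [-3.102, 0.4, -0.007]
force: [-0.2, -0.3, -1.2]
width: 0.648
```

jog_arm(commands="-0.3 0 0 0 0 0 0;-0.3 0 0 0 0 0 0;-0.3 0 0 0 0 0 0;-0.3 0 0 0 0 0 0;-0.3 0 0 0 0 0 0")

```text
clock: 15.6
position: [0.5674, 0.0441, 0.2007]
ee_rot: [-3.103, 0.403, -0.008]
force: [-0.4, -0.1, 0.4]
width: 0.646
```

Run:
```python
from h import *
w=grab("wrist")
s=status.observe();print(s["position"],s["ee_rot"],s["force"],s["width"])
W=world(w);px=w["pixels"].astype(int)
n=np.hypot(W[...,0]-.556,W[...,1]-.007)<.04
m=(W[...,2]>.149)&(W[...,2]<.162)&n
x=W[m];print("post",len(x),x.mean(0) if len(x) else 0,cv2.minAreaRect(x[:,:2].astype(np.float32)) if len(x) else 0)
print(proj(w,[[.556,.007,.156]]))
save(w,"w6.png")
```

```text
[0.5674007  0.04434421 0.20063294] [-3.10284857  0.40274534 -0.00772641] [-0.72816222 -0.29755255  0.25692304] 0.6536059072364651
post 52 [0.55515485 0.00131123 0.15574696] ((0.5551092028617859, 0.001163743669167161), (0.00310032581910491, 0.009841356426477432), 75.02725982666016)
[[273.95534401 295.88659617]]
```

View pics/w6.png

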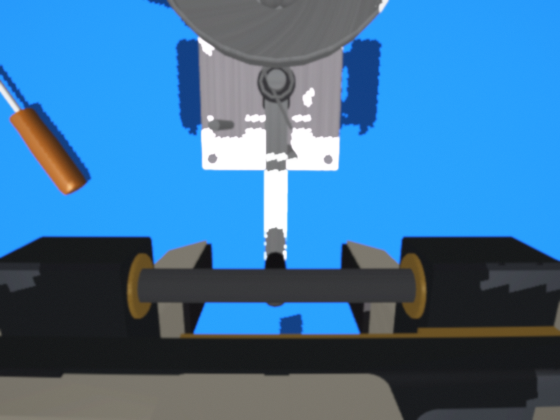

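The post is at (275,260–305), centred between the jaws, and the projected top centre (274,296) agrees. I'll go over it, down, and close.

jog_arm(commands="-0.3 -0.018 -0.06 0 0 0 0;-0.3 -0.02 -0.068 0 0 0 0;-0.3 0 0 -0.05 0 0 0;-0.3 0 0 -0.08 0 0 0;-0.3 0 0 -0.08 0 0 0")

```text
clock: 16.15
position: [0.5558, 0.0063, 0.1366]
ee_rot: [-3.102, 0.402, -0.008]
force: [-0.7, 0.2, -1.0]
width: 0.651
```

jog_arm(commands="-0.3 0 0 -0.05 0 0 0;-0.3 0 0 -0.02 0 0 0;0.3 0 0 0 0 0 0;1 0 0 0 0 0 0;1 0 0 0 0 0 0", force=40)

```text
clock: 16.65
position: [0.5565, 0.0067, 0.1174]
ee_rot: [-3.103, 0.401, -0.01]
force: [-0.2, -0.5, -0.3]
width: 0.437
```

jog_arm(commands="1 0 0 0 0 0 0;1 0 0 0 0 0 0;1 0 0 0 0 0 0;1 0 0 0 0 0 0;1 0 0 0 0 0 0")

```text
clock: 17.15
position: [0.5563, 0.0068, 0.1168]
ee_rot: [-3.103, 0.401, -0.009]
force: [1.5, -0.2, 0.9]
width: 0.17
```

jog_arm(commands="1 -0.0387 0.0123 0 0 0 -0.0149;1 -0.0374 0.0159 0 0 0 -0.0149;1 -0.0355 0.0192 0 0 0 -0.0149;1 -0.0339 0.0227 0 0 0 -0.0149;1 -0.0316 0.0258 0 0 0 -0.0149")

```text
clock: 17.65
position: [0.5037, 0.0359, 0.1168]
ee_rot: [-2.924, 1.116, -0.016]
force: [7.4, 0.8, -5.7]
width: 0.164
```

jog_arm(commands="1 -0.0286 0.0281 0 0 0 -0.0149;1 -0.0263 0.0312 0 0 0 -0.0149;1 -0.0174 0.0252 0 0 0 -0.011;1 0 0 0 0 0 0;1 0 0 0 0 0 0")

```text
clock: 18.15
position: [0.4825, 0.0607, 0.1169]
ee_rot: [-2.763, 1.474, -0.019]
force: [7.4, -2.5, -5.1]
width: 0.167
```

jog_arm(commands="1 -0.004 0.006 0 0 0 -0.003;1 -0.003 0.005 0 0 0 0;1 -0.002 0.003 0 0 0 0;1 0 0 0 0 0 0;1 0 0 0 0 0 0")

```text
clock: 18.65
position: [0.4807, 0.0635, 0.1169]
ee_rot: [-2.748, 1.502, -0.023]
force: [11.7, -6.9, -10.6]
width: 0.169
```

Run:
```python
from h import *
fs=[]
for i in range(3):
    d=grab("scene");s=status.observe();fs.append(s["force"])
t=grab("top")
print(s["position"],s["width"],np.mean(fs,0).round(2))
p=s["position"][:2]-[.5897,.1323];print("q",-np.degrees(np.arctan2(p[1],p[0]))-105, np.hypot(*p))
```

```text
[0.48071394 0.06355882 0.11691821] 0.16854667999178277 [ 11.23  -6.03 -11.31]
q 42.75898689445961 0.1288538333743902
```

jog_arm(commands="1 -0.003 0.0045 0 0 0 0;1 0 0 0 0 0 0;1 0 0 0 0 0 0;1 0 0 0 0 0 0;1 0 0 0 0 0 0")

```text
clock: 19.35
position: [0.4805, 0.0639, 0.117]
ee_rot: [-2.748, 1.503, -0.026]
force: [14.5, -10.4, -15.2]
width: 0.165
```

Run:
```python
from h import *
d=grab("scene");t=grab("top");s=status.observe()
print(s["position"],s["force"],s["width"])
f=lambda a:cv2.resize(a,(390,390),interpolation=cv2.INTER_CUBIC)
cv2.imwrite("pics/p7.png",np.hstack([f(d["pixels"][265:395,270:400]),f(t["pixels"][130:260,100:230])])[...,::-1])
```

```text
[0.48049501 0.06390992 0.11697607] [ 15.22486588  -9.75781973 -15.99722831] 0.16713613377255587
```

View pics/p7.png

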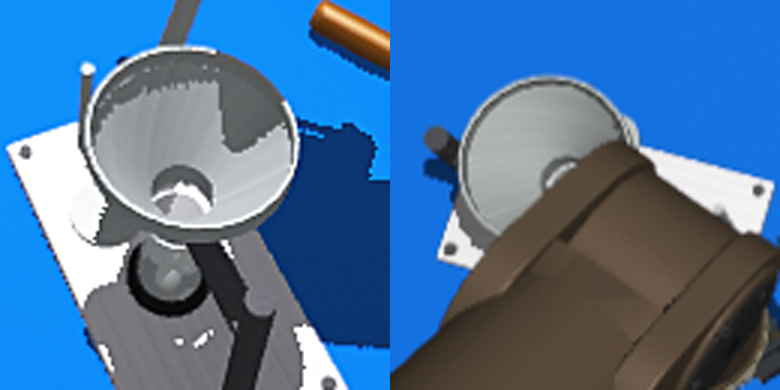

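At the stop: 1.6 mm more command gave 0.4 mm of motion and 5 N more force. The neck looks clear and balls show in the tube (left (172,270)). I'll zoom in once to be sure nothing hangs in the neck at (180,200).

Run:
```python
from h import *
d=grab("scene");W=world(d)
cv2.imwrite("pics/p8.png",cv2.resize(d["pixels"][310:375,305:355][...,::-1],None,fx=9,fy=9,interpolation=cv2.INTER_CUBIC))
for v in range(318,374,3): print(v,[int(1000*W[v,u,2]) if W[v,u,2]==W[v,u,2] else -1 for u in range(318,346,3)])
```

```text
318 [125, 123, 120, 118, 121, 119, 120, 125, 125, 134]
321 [125, 117, 118, 113, 112, 115, 115, 121, 125, 128]
324 [121, 117, 107, 102, 102, 105, 110, 118, 123, 125]
327 [122, 106, 11, 9, 11, 6, 97, 109, 119, 125]
330 [122, 27, 86, 79, 82, 84, 12, 99, 121, 126]
333 [130, 116, 73, 71, 72, 76, 82, 10, 122, 128]
336 [181, 129, 116, 61, 63, 66, 76, 120, 129, 136]
339 [172, 176, 181, 180, 179, 123, 128, 134, 138, 182]
342 [77, 166, 169, 173, 173, 177, 176, 173, 178, 174]
345 [67, 83, 84, 51, 166, 165, 168, 166, 167, 10]
348 [61, 72, 78, 85, 83, 104, 110, 110, 112, 109]
351 [54, 63, 71, 71, 73, 73, 112, 110, 109, 111]
354 [40, 53, 56, 62, 62, 60, 108, 113, 112, 110]
357 [31, -1, 47, 50, 47, 44, 30, 111, 113, 112]
360 [24, 32, 37, 36, 38, 33, 19, 102, 112, 111]
363 [19, 20, 25, 28, 25, 22, 18, 11, 113, 112]
366 [16, 21, 19, 21, 21, 18, 15, 12, 10, 112]
369 [10, 12, 15, 14, 15, 11, 10, 14, 10, 112]
372 [11, 10, 10, 9, 12, 10, 11, 12, 11, 11]
```

View pics/p8.png

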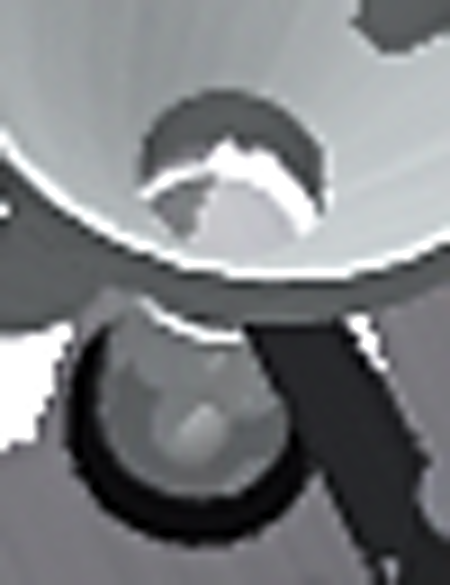

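The neck is clear: only the tube's inner wall shows through it at (235,210), with balls inside the tube below at (200,430). The post is held at the stop, so I'll hand in.

Run:
```python
from h import *
s=status.observe();print(s["clock"],s["position"],s["force"],s["width"]);print(arm.sign_off())
```

```text
19.5 [0.4805306  0.06387623 0.11700146] [ 15.37110581 -10.14930627 -16.43256604] 0.1674948743352785
the job is handed in; nothing more can be done
None
```

I poured the balls into the funnel with the gate shut and stood the scoop upright back on the bench, about 7 mm from where it started. I then swung the gate arm by its post to the stop and handed in at 19.5 s, still gripping it.

**What the last checks showed**
- **Scoop:** it stood upright and empty after I released it.
- **Gate:** the arm was at about 42.8° (0.746 rad) against the 0.75 stop. A further 1.6 mm of command moved it only 0.4 mm and added about 5 N, so it was on the stop. Grip width stayed at the post's diameter.
- **Balls:** the funnel neck was empty and balls were visible in the tube. I could not count all five there. That all five went through rests on the empty scoop and the empty neck.
- **Other objects:** I never worked near the bin, screwdriver or collar, and they looked unmoved where they came into view. I did not re-measure them.

**Disagreements:** the top and scene cameras differed by about 5 mm on the post's position. The wrist view of it was partly blocked, so I used a middle value, and the grasp worked. At the end the tool also felt about 16 N downward, besides about 18 N sideways from the spring and stop. I did not find the cause of the downward part.

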